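# Pump the work holder's base down and tighten its clamp with the hex key

### The arm

A 6-joint arm with a two-finger parallel gripper is mounted at the origin on the work surface. World frame = base frame: x ahead of the robot, y to its left, z up, the work surface at z = 0. Lengths are in m, angles in rad, forces in N, time in s.
With the tool pointing down it reaches from about 0.3 to 0.875 m from the base axis. Payload 6.4 kg.
Tool frame: the origin (TCP) lies on the centre line of the jaws, within the pads' length; the fingertips stand 25 mm ahead of it and the grasp point (between the pads) lies 6 mm ahead of it; z points along the fingers, y is the line along which they close (so a half turn about z gives the same grasp; the last joint's range is limited). The gripper opens to 85 mm and grips with 20 to 120 N. Pads are 22 mm wide; open, the fingers measure 114 mm over their backs; the gripper's body (76 mm by 85 mm) begins 54 mm behind the grasp point. The pads swing forward as they close: fully open they stand 13 mm farther back than shut.
Start: joints at [-1.314, 0.181, 1.607, -0, 1.354, -0.206], TCP at [0.257, -0.515, 0.256] pointing down, gripper open.
Joint ranges: [-2.99, 2.99], [-0.89, 2.07], [0.3, 2.58], [-1.14, 4.28], [0, 2.63], [-3.12, 3.12]. Speed limits (rad/s): [2.57, 2.57, 3.01, 3.14, 3.14, 3.14].

### API

Orientations are given as a unit quaternion [w, x, y, z].
In Python, from bench import get_obs, camera, hand_in, spot_in gives the robot as it stands.
- The arm moves only by the shell command python3 -m jog 'ROWS'. ROWS is JSON, one flat list of numbers, 7 for each row, row after row: the shift along the tool's x, y, z in m, then the turn, a rotation vector about the tool's x, y, z in rad, then the closure, from 0 (fully open) to 1 (shut). A call has 1 to 20 rows; each row is the pose to reach, as a shift and turn from the pose commanded when the call began, along the tool's axes at that moment; what a row does not reach only later rows make up. A row lasts 1/8 s, in which the tool goes at most 62.5 mm and 10.7 degrees, less where a joint would pass 70% of its speed; a pose out of reach is approached as far as the arm can. A call with a gripper value outside its range is refused whole. The fingers move at their own pace and stop on an object; the grip force is fixed at half the most. Time passes only in rows, so rows that repeat a pose let the fingers close. It gives the time, the measured TCP pose, the force, the opening and the grip force at its end, in the units of the state.
- get_obs(): the state, without advancing time (a new reading comes with each control period).
- camera(name): name is "scene" or "top"; returns a dict with "frame" (420x560x3 uint8, red, green, blue), "mtx" (3x3 intrinsics, pixels), "distortion" ([k1, k2, p1, p2, k3] as OpenCV has them; the pictures are not rectified), "extrinsics" (4x4, takes a point from camera to world coordinates). Camera axes: x right, y up, looking along -z (the intrinsics and any distortion apply to the point x, -y, -z); pixel columns grow to the right and rows downward; lengths in m; the calibration is good to about 2 mm. A picture is of the moment at which its call begins. There is no depth.
- hand_in(): hands the job in; it is judged then, once.
Trained networks look in a picture, given as the dict that the camera call returned (one of the last four; its "shot" number tells which), for a name from the list of things; names that differ only in an ending like _2 or _b are one class to them, and where a whole thing is asked for, a point or a joint stands for the part that bears it (a point fixed in the world has none). Each returns a list of dicts, best first, with "confidence" (0 to 1); they miss things now and then, are a little off and sometimes report something else, mostly with a low value. They report only what shows in the picture. A call takes as long as a camera call. They do not tell look-alikes from the thing itself.
- spot_in(picture, name): "xyz" ([x, y, z] in m, in world coordinates, good to about 4 mm: the middle of the surface that is visible of it).
The state is a dict: "time_s": time; "q": joint angles; "dq": joint speeds; "joint_efforts": joint torques, N m; "eef_pos": TCP position; "eef_rot": TCP orientation; "wrist_force": force on the tool from outside, world axes, zero at the start; "torque": the same for the moment, N m; "opening": opening from 0.0 (shut) to 1.0 (fully open); "grasp_force": force on a finger pad.
Only numpy, scipy, OpenCV 4.12 (cv2) and the standard library are available. Lean on these libraries where they do the work, as an engineer would, in place of code of your own. Each camera call takes 0.05 s, during which the arm holds its last target. There are 200 camera calls.

### The job

Get the blue work holder ready for a microphone repair: first press its pump pedal all the way down to the stop and let it come up again. Then take the red-handled hex key from the rack, feel for the socket of the tilted clamp screw with it and turn the screw clockwise until it is fully tight on its stop, in about quarter turns, letting go of the key and taking a fresh grip after each. Leave the key standing fully home in the socket, let go of it, and do not push the other things on the bench about.

Things in the scene. Friction and masses are not known exactly. Their poses are not given: they have to be found in the camera images.
- holder: blue work holder, fixed to the bench: round base 150 mm wide, column, tilted clamp block on top. Origin at the middle of its underside. At its +y side a pump pedal sticks out 170 mm from its middle. At its +x side jaws carry a microphone 190 mm long (up to 132 mm above the bench), all of it below the plane of the clamp face.
- pedal_pad (a point): middle of the upper face of the pump pedal's black ribbed rubber pad (50 x 46 mm), level at rest, 49 mm above the bench. The pivot lies 78 mm from this point, towards the holder. Pressed straight down here the pad sinks 22 mm to its stop; the spring needs about 2 N at first, 9 N at the stop, and lifts it again when released.
- pedal (a joint): the pedal's angle in rad: 0 up at rest, 0.28 fully down on its stop.
- clamp_face: tilted top face, 80 x 84 mm, of the holder's blue clamp block; origin at its centre, 105 mm above the bench. z axis: outward normal and axis of the clamp screw, leaning 30 degrees from vertical, so the key goes in at that tilt. y axis: level, along the screw's slot. The screw's centre lies on x = 0 but at an unmeasured y between -4 and +4 mm: feel for it with the key.
- clamp_screw (a joint): turn of the steel screw (rad), growing clockwise seen from outside the face; starts at 0 to 0.5, stop at 3.2; 0.12 N m friction holds it; it cannot slide. Flat six-sided flange 40 mm across, top 2 mm above the face; hexagonal socket in its middle 13 mm across flats, 17 mm deep from the flange top. At 0, two socket flats face the clamp_face's +x and -x.
- key_grip (a point): centre of the hex key's red square handle, 22 x 22 mm, 50 mm tall, black band near the top. It stands upright and loose in one of the rack's two holes. z axis: along the key, up; x and y: square to the handle's faces. Its bright six-sided shank starts 25 mm below this point and ends 71 mm below it. The key weighs 90 to 145 g.
- key_tip (a point): tip end of the hex key, on its axis, 71 mm below key_grip, same axes. The shank is 12 mm across flats, two of its flats facing the handle's +x and -x; its last 3 mm narrow to a nose 7 mm wide. About 9 degrees of turning play either way in the socket.
- key: the whole hex key; origin at its tip end, z up along the key to the handle.
- rack: black plastic tool rack, 55 x 150 x 52 mm tall, fixed; origin at the middle of its underside. Two upright holes, at y = -45 and +45 mm along its long axis, 49 mm deep; the handles rest on its top, so a tool must be lifted 50 mm straight up to come free.
- nutdriver: the other tool in the rack, not needed: round yellow handle 28 mm in diameter and 50 mm tall, round steel shank
- driver_a: a loose screwdriver with a red handle, 170 mm long, lying on the bench
- driver_b: a loose screwdriver with a red handle, 150 mm long, lying on the bench
- spare_mic: a grey hand microphone 190 mm long lying on a rubber rest
- flux_jar: a jar 56 mm wide and 70 mm tall with a blue cap
- body_pack: a flat black transmitter pack, 65 x 100 x 24 mm, with a short aerial
Not all that is in view belongs to the job. Leave any turquoise look-alike of the key alone.

How it is judged:
On the way, in this order (a step that is already met when the one before it is completed fails the run):
1. the pump pedal is pressed fully down (beyond 0.25 rad) (value of joint pedal above 0.25 rad), for 0.1 s.
2. the pedal has come up again (below 0.05 rad) and the key is home in the socket, with the screw not yet turned a quarter (below 1.0 rad) (z of key_tip in the frame of clamp_face below -0.0075 m and x of key_tip in the frame of clamp_face between -0.006 and 0.006 m and y of key_tip in the frame of clamp_face between -0.01 and 0.01 m and angle between the z axis of key_tip and the z axis of clamp_face, either way round below 0.2 rad and value of joint pedal below 0.05 rad and value of joint clamp_screw below 1 rad), for 0.1 s.
3. the screw is part-way (1.0 to 2.95 rad) and the fingers have let go of the key, which stays in the socket (z of key_tip in the frame of clamp_face below -0.0075 m and x of key_tip in the frame of clamp_face between -0.006 and 0.006 m and y of key_tip in the frame of clamp_face between -0.01 and 0.01 m and angle between the z axis of key_tip and the z axis of clamp_face, either way round below 0.2 rad and contact force between the fingers and key below 0.05 N and value of joint clamp_screw between 1 and 2.95 rad), for 0.1 s.
At the end, for the whole second after the job is handed in: The clamp screw is turned to 3.1 rad or more (stop at 3.2); the key stands in its socket with its tip at least 7.5 mm below the clamp face, within 6 mm (x) and 10 mm (y) of the face's centre and within 0.2 rad of its normal; the key is released and still; the pedal is up (below 0.05 rad) (value of joint clamp_screw above 3.1 rad and z of key_tip in the frame of clamp_face below -0.0075 m and x of key_tip in the frame of clamp_face between -0.006 and 0.006 m and y of key_tip in the frame of clamp_face between -0.01 and 0.01 m and angle between the z axis of key_tip and the z axis of clamp_face, either way round below 0.2 rad and contact force between the fingers and key below 0.05 N and value of joint pedal below 0.05 rad and linear speed of key below 0.02 m/s); the robot touches nothing.
It fails at once if another thing on the bench is shoved about (moved more than 40 mm) (distance of any of nutdriver, driver_a, driver_b, spare_mic, flux_jar, body_pack from where it was at the start of the episode above 0.04 m).
It also fails if it takes over 72 s, if anything falls off the work surface, if the arm or the gripper's body presses on something with over 40 N, if the wrist force passes 120 N, or if a joint passes its speed limit or range.

## Working session

There is one attempt and no reset: what is moved stays moved. The work goes in short steps, Python scripts to look and compute and a shell command to move; the robot and the scene stay as the last step left them, time stands still between calls to the robot, and variables do not carry over. Pictures are saved under pics/ and viewed, at most 10 in all, crops included, and the job is handed in when it is done.

```bash
ls; mkdir -p pics
python3 - <<'E'
from bench import *
import cv2,json
o=get_obs();print({k:o[k] for k in('time_s','eef_pos','eef_rot','opening','wrist_force')})
for c in("scene","top"):
    p=camera(c);cv2.imwrite(f'pics/{c}0.png',cv2.resize(p['frame'][:,:,::-1],(784,588),interpolation=cv2.INTER_CUBIC))
    print(c,p['mtx'].tolist() if hasattr(p['mtx'],'tolist') else p['mtx'],p['distortion'],p['extrinsics'])
    for n in("holder","pedal_pad","clamp_face","clamp_screw","key_grip","key_tip","key","rack","nutdriver"):
        print(n,[([round(float(v),4) for v in d['xyz']],round(d['confidence'],2)) for d in spot_in(p,n)][:3])
E
```

```text
pics
{'time_s': 0.0, 'eef_pos': array([ 0.25659021, -0.51401591,  0.25538326]), 'eef_rot': array([-8.63687473e-04,  9.73342863e-01,  2.29353271e-01, -3.55375454e-05]), 'opening': 0.9990491607544498, 'wrist_force': array([-0.32768293,  0.71043361, -0.08425809])}
scene [[425.2969390192564, 0.0, 280.2354949555816], [0.0, 425.2969390192564, 208.65693629034382], [0.0, 0.0, 1.0]] [0.0072841 0.        0.        0.        0.       ] [[-0.10720697 -0.65397208  0.74888396  1.32295732]
 [ 0.99422563 -0.06695729  0.08385774  0.08426967]
 [-0.00469738  0.75354976  0.65737409  0.7388788 ]
 [ 0.          0.          0.          1.        ]]
holder [([0.636, -0.1439, 0.0882], 0.93)]
pedal_pad [([0.6143, -0.0124, 0.0495], 0.77), ([0.764, 0.2146, 0.0512], 0.64)]
clamp_face [([0.6149, -0.1399, 0.1076], 0.79)]
clamp_screw [([0.5912, -0.1436, 0.106], 0.56)]
key_grip [([0.6537, 0.2995, 0.0772], 0.83), ([0.5657, 0.3428, 0.0872], 0.63), ([0.8188, 0.0797, 0.0401], 0.35)]
key_tip [([0.6509, 0.3013, 0.0738], 0.87), ([0.565, 0.3409, 0.0829], 0.67)]
key [([0.5695, 0.3437, 0.0855], 0.74), ([0.6554, 0.3013, 0.0765
[... 438 characters left out ...]

 [-0.01813028  0.13945808  0.99006199  1.034554  ]
 [ 0.          0.          0.          1.        ]]
holder [([0.6131, -0.1486, 0.0935], 0.78), ([0.4142, 0.0667, 0.0217], 0.56)]
pedal_pad [([0.6123, -0.0145, 0.0486], 0.86), ([0.4138, 0.0662, 0.0222], 0.66)]
clamp_face [([0.5926, -0.1509, 0.1097], 0.73)]
clamp_screw []
key_grip [([0.643, 0.2928, 0.0937], 0.68), ([0.5524, 0.2916, 0.053], 0.66), ([0.5535, 0.3374, 0.1004], 0.41)]
key_tip [([0.6429, 0.2939, 0.0925], 0.59)]
key [([0.5576, 0.3407, 0.1018], 0.65), ([0.6423, 0.2933, 0.0933], 0.43)]
rack [([0.5532, 0.2931, 0.054], 0.7), ([0.6109, -0.0077, 0.0496], 0.47), ([0.4156, 0.0659, 0.0193], 0.41)]
nutdriver [([0.5578, 0.2496, 0.1025], 0.64)]
```

View pics/scene0.png

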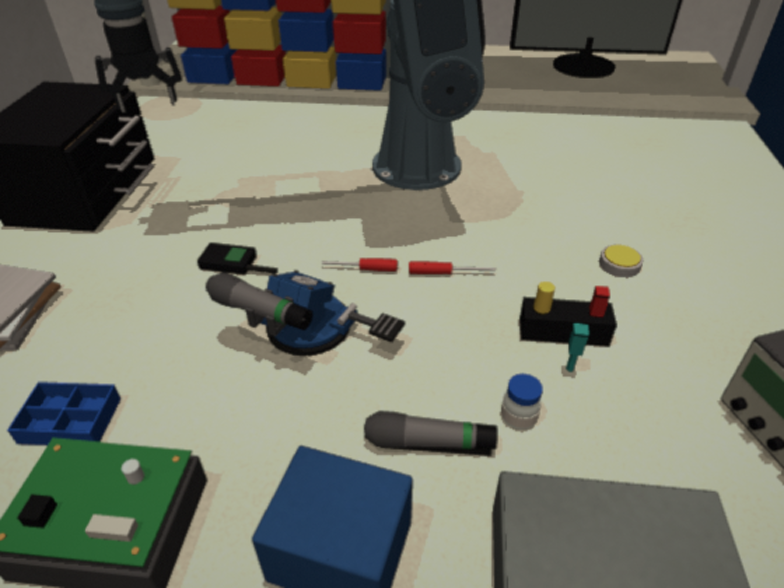

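View pics/top0.png

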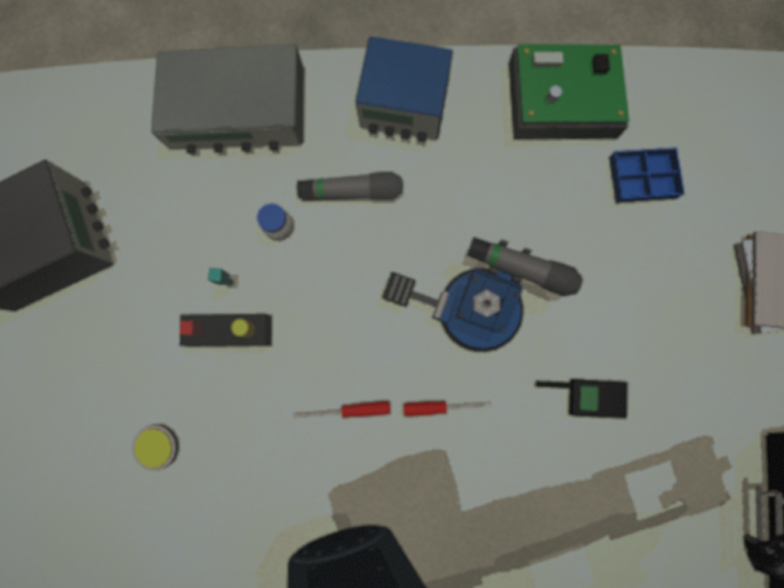

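The key candidates are the red handle in the rack hole (scene 601,300; top 187,327), the turquoise look-alike on the bench (577,345; 218,275), and two red screwdrivers lying flat. The red one standing in the rack fits the description. I'll confirm it in an enlarged crop, which I'll also use to measure the holder.

```bash
cat > h.py <<'E'
import numpy as np,cv2
from bench import *
from scipy.spatial.transform import Rotation as R
def ray(p,u,v):
    n=cv2.undistortPoints(np.array([[[u,v]]],float),np.array(p['mtx']),np.array(p['distortion']))[0,0]
    E=np.array(p['extrinsics']);d=E[:3,:3]@[n[0],-n[1],-1];return E[:3,3],d
def at(p,u,v,z):
    o,d=ray(p,u,v);return o+d*(z-o[2])/d[2]
def proj(p,X):
    E=np.array(p['extrinsics']);c=(np.atleast_2d(X)-E[:3,3])@E[:3,:3];c=c*[1,-1,-1]
    return cv2.projectPoints(c,np.zeros(3),np.zeros(3),np.array(p['mtx']),np.array(p['distortion']))[0][:,0]
def rot(q): return R.from_quat(np.roll(q,-1))
def pose():
    o=get_obs();return np.array(o['eef_pos']),rot(o['eef_rot']),o
def goto(P,Rt):
    "shift and rotvec in tool axes from the measured pose"
    p,r,o=pose();return r.inv().apply(np.array(P)-p),(r.inv()*Rt).as_rotvec()
E
python3 - <<'E'
from h import *
t=camera('top');s=camera('scene')
def crop(p,u,v,w,h,k): 
    return cv2.resize(p['frame'][v:v+h,u:u+w,::-1],(w*k,h*k),interpolation=cv2.INTER_CUBIC)
a=crop(t,268,160,114,100,5) ; a=cv2.resize(a,(570,500))
b=crop(t,125,185,76,66,3); c=crop(s,365,195,76,66,3)
im=np.zeros((500,800,3),np.uint8);im[:,:570]=a;im[:198,570:798]=b;im[200:398,570:798]=c
cv2.imwrite('pics/c1.png',cv2.convertScaleAbs(im,alpha=1.5))
def mask(p,lo,hi,x0,x1,y0,y1):
    h=cv2.cvtColor(p['frame'],cv2.COLOR_RGB2HSV);m=cv2.inRange(h,lo,hi);z=np.zeros_like(m);z[y0:y1,x0:x1]=m[y0:y1,x0:x1];return z
for p,box in((t,(122,142,222,250)),(s,(415,445,200,228))):
    m=mask(p,(0,120,60),(8,255,255),*box)|mask(p,(172,120,60),(180,255,255),*box)
    mo=cv2.moments(m,True);print('red',mo['m00'],mo['m10']/mo['m00'],mo['m01']/mo['m00'],cv2.minAreaRect(cv2.findNonZero(m)))
E
```

```text
red 88.0 132.97727272727272 233.61363636363637 ((133.0, 234.0), (10.0, 8.0), 90.0)
red 207.0 428.1642512077295 215.0 ((428.34112548828125, 214.96470642089844), (10.84652328491211, 21.476118087768555), 12.528807640075684)
```

View pics/c1.png

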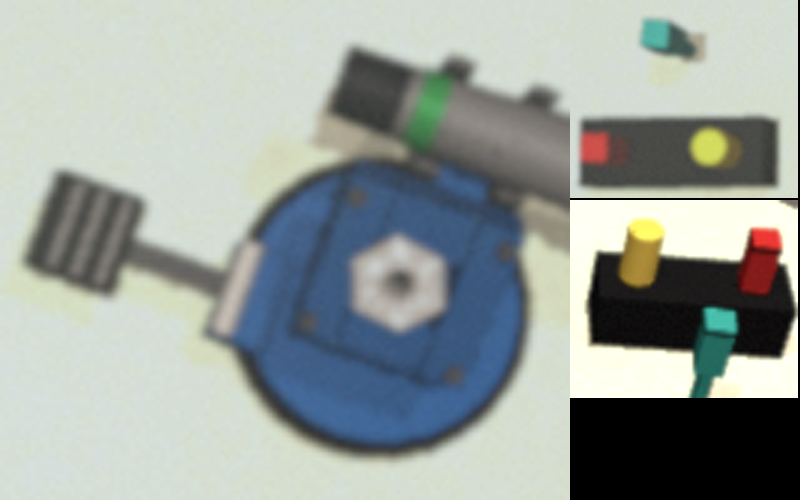

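Crop confirms it: the red square handle in the rack (scene crop 760,260) is the key, and the turquoise piece standing on the bench (715,340) is the look-alike. The clamp-face rivets and pad corners are clear in the top crop, so I'll fit the poses to them.

```bash
cat > fit.py <<'E'
from h import *
from scipy.optimize import least_squares
t=camera('top');s=camera('scene')
uv=np.array([(357,197),(507,252),(455,376),(308,321)])/5+[268-.4,160-.4]
def Rf(y): return R.from_euler('z',y)*R.from_euler('y',-np.pi/6)
sg=np.array([(1,1),(1,-1),(-1,-1),(-1,1)])
def f(q):
    P=Rf(q[2]).apply(np.c_[sg*q[3:5],np.zeros(4)])+[q[0],q[1],.105]
    return (proj(t,P)-uv).ravel()
r=least_squares(f,[.59,-.15,-.2,.033,.035]);print('face',r.x,np.abs(r.fun).max())
print('flange',at(t,*(np.array([399,283])/5+[267.6,159.6]),.107))
pc=np.array([(62,170),(143,203),(108,293),(25,262)])/5+[267.6,159.6]
W=np.array([at(t,*p,.049) for p in pc]);print('pad',W.mean(0),W)
print('key top',at(t,133,234,.102),'key mid scene x at plane', at(s,428.3,215,.077))
n=at(t,125+139/3,185+147/3,.102);print('nut top',n)
print('rack corners',[at(t,125+u/3,185+v/3,.052)[:2] for u,v in((11,118),(196,118),(11,186),(196,186))])
E
python3 fit.py
```

```text
face [ 0.58535161 -0.14778898 -0.37619341  0.03209034  0.03529771] 0.13557044547314945
flange [ 0.58714197 -0.14424621  0.107     ]
pad [ 0.62097078 -0.00407266  0.049     ] [[ 0.65098371  0.00606919  0.049     ]
 [ 0.63423237 -0.03219375  0.049     ]
 [ 0.591534   -0.01461254  0.049     ]
 [ 0.60713303  0.02444647  0.049     ]]
key top [0.55664092 0.34172504 0.102     ] key mid scene x at plane [0.55621019 0.34395855 0.077     ]
nut top [0.55533586 0.25226114 0.102     ]
rack corners [array([0.583792  , 0.37208268]), array([0.5812275 , 0.22061816]), array([0.52929627, 0.37066486]), array([0.52746383, 0.22020401])]
```

Run:
```python
from h import *
t=camera('top');s=camera('scene')
print('pad s',at(s,276.4,233.6,.049),'flange s',at(s,306/1.4,281/1.4,.107))
b=at(t,268+385/5,160+305/5,.01);print('base',b)
Rz=R.from_euler('z',-.385)
for P in([.621,-.004,.049],[.5854,-.1478,.105]): print(Rz.inv().apply(np.array(P)-b))
# pad by ribs: dark threshold blob
g=cv2.cvtColor(t['frame'],cv2.COLOR_RGB2GRAY)[190:224,270:299];m=(g<110).astype(np.uint8)
print(cv2.minAreaRect(cv2.findNonZero(m)),cv2.moments(m,True)['m10']/m.sum()+270,cv2.moments(m,True)['m01']/m.sum()+190)
print(proj(t,[[.613,-.0135,.049],[.621,-.004,.049]]))
```

```text
pad s [ 0.6251736  -0.00315148  0.049     ] flange s [ 0.58986797 -0.14113682  0.107     ]
base [ 0.58577574 -0.15180542  0.01      ]
[-0.02286389  0.15021462  0.039     ]
[-0.00185251  0.0035711   0.095     ]
((16.978099822998047, 17.310218811035156), (25.288986206054688, 21.615249633789062), 19.983104705810547) 285.22838137472286 206.59866962305986
[[288.53746614 209.21339121]
 [284.46863576 205.95801636]]
```

```bash
python3 -c "
from h import *
p,r,o=pose();print(goto([.621,-.004,.105],r))"
```

```text
(array([ 0.55387246, -0.2941413 ,  0.15129111]), array([0., 0., 0.]))
```

```bash
python3 -m jog '[0.2,-0.106,0,0,0,0,1, 0.2,-0.106,0,0,0,0,1, 0.2,-0.106,0,0,0,0,1, 0.554,-0.294,0.05,0,0,0,1, 0.554,-0.294,0.05,0,0,0,1, 0.554,-0.294,0.05,0,0,0,1, 0.554,-0.294,0.05,0,0,0,1, 0.554,-0.294,0.05,0,0,0,1, 0.554,-0.294,0.05,0,0,0,1, 0.554,-0.294,0.05,0,0,0,1, 0.554,-0.294,0.05,0,0,0,1, 0.554,-0.294,0.05,0,0,0,1, 0.554,-0.294,0.151,0,0,0,1, 0.554,-0.294,0.151,0,0,0,1,0.554,-0.294,0.151,0,0,0,1]'
```

```text
time_s: 3.18
eef_pos: [0.618, -0.0053, 0.1022]
eef_rot: [-0.001, 0.974, 0.228, -0.003]
wrist_force: [-0.7, 0.4, -0.1]
opening: -0.003
grasp_force: 0.0
```

```bash
python3 -m jog '[0.002,0,0.025,0,0,0,1, 0.002,0,0.035,0,0,0,1, 0.002,0,0.042,0,0,0,1, 0.002,0,0.047,0,0,0,1, 0.002,0,0.050,0,0,0,1, 0.002,0,0.050,0,0,0,1]'
```

```text
time_s: 3.92
eef_pos: [0.6241, -0.0042, 0.0575]
eef_rot: [0.001, 0.973, 0.229, 0.001]
wrist_force: [-3.7, -1.6, 9.0]
opening: 0.005
grasp_force: 3.8
```

```bash
python3 -m jog '[0,0,0.003,0,0,0,1, 0,0,0.006,0,0,0,1, 0,0,0.006,0,0,0,1]'
```

```text
time_s: 4.3
eef_pos: [0.6247, -0.0043, 0.0534]
eef_rot: [0.001, 0.973, 0.229, 0.001]
wrist_force: [-7.1, -1.8, 19.6]
opening: -0.001
grasp_force: 8.6
```

```bash
python3 -m jog '[0,0,0.003,0,0,0,1, 0,0,0.005,0,0,0,1, 0,0,0.005,0,0,0,1]'
python3 - <<'E'
from h import *
t=camera('scene');f=t['frame'][195:265,225:325,::-1]
cv2.imwrite('pics/ped.png',cv2.resize(f,(700,490),interpolation=cv2.INTER_CUBIC))
# key target
print('yaw rack'); p,r,o=pose(); print(o['wrist_force'])
E
```

```text
time_s: 4.68
eef_pos: [0.625, -0.0047, 0.052]
eef_rot: [0.002, 0.973, 0.23, 0.001]
wrist_force: [-20.2, -2.4, 45.6]
opening: -0.0
grasp_force: 20.3
yaw rack
[-19.19640587  -1.8461197   45.07112428]
```

View pics/ped.png

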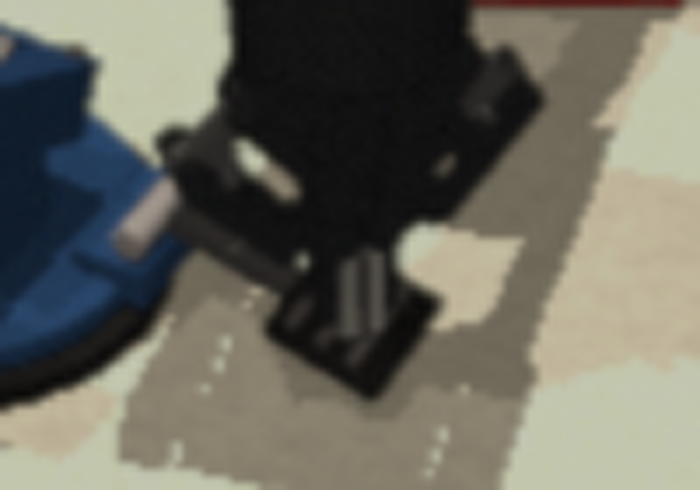

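The picture shows the pad under the closed fingers pushed down near the bench. The stop is reached: stiff 45 N at about 22 mm. Next I release it and go above the key.

```bash
python3 -m jog '[0,0,-0.05,0,0,0,1, 0,0,-0.1,0,0,0,1, 0,0,-0.13,0,0,0,1, 0,0,-0.13,0,0,0,0.4]'; python3 -c "
from h import *
T=R.from_matrix(np.array([[0,1,0],[1,0,0],[0,0,-1.]]).T)
p,r,o=pose();print(T.as_matrix(),o['q']);a,b=goto([.5565,.342,.15],T);print(a,b)"
```

```text
time_s: 5.22
eef_pos: [0.6253, -0.0037, 0.1787]
eef_rot: [0.002, 0.973, 0.229, 0.004]
wrist_force: [0.7, -0.3, 0.5]
opening: 0.199
grasp_force: 0.0
[[ 0.  1.  0.]
 [ 1.  0.  0.]
 [ 0.  0. -1.]] [-1.95474157e-01  3.60461634e-01  1.54743279e+00  3.79901537e-05
  1.22582094e+00  9.12546230e-01]
[ 0.09257671 -0.34021432  0.02763906] [ 0.00775445 -0.00294611 -1.10802712]
```

```bash
python3 -m jog '[0.0926,-0.3402,0.028,0.008,-0.003,-1.108,0.45, 0.0926,-0.3402,0.028,0.008,-0.003,-1.108,0.45, 0.0926,-0.3402,0.028,0.008,-0.003,-1.108,0.45, 0.0926,-0.3402,0.028,0.008,-0.003,-1.108,0.45, 0.0926,-0.3402,0.028,0.008,-0.003,-1.108,0.45, 0.0926,-0.3402,0.028,0.008,-0.003,-1.108,0.45, 0.0926,-0.3402,0.028,0.008,-0.003,-1.108,0.45, 0.0926,-0.3402,0.028,0.008,-0.003,-1.108,0.45, 0.0926,-0.3402,0.028,0.008,-0.003,-1.108,0.45]'
python3 - <<'E'
from h import *
T=R.from_matrix(np.array([[0,1,0],[1,0,0],[0,0,-1.]]).T)
print(goto([.5565,.342,.085],T))
s=camera('scene');g=s['frame'][165:255,370:490,::-1]
t=camera('top');h=t['frame'][190:280,95:215,::-1]
cv2.imwrite('pics/k.png',np.vstack([cv2.resize(x,(400,300),interpolation=cv2.INTER_CUBIC) for x in(g,h)]))
def red(p,x0,x1,y0,y1):
    hs=cv2.cvtColor(p['frame'],cv2.COLOR_RGB2HSV)[y0:y1,x0:x1];m=((hs[...,0]<9)|(hs[...,0]>171))&(hs[...,1]>120)&(hs[...,2]>40)
    ys,xs=np.nonzero(m);print(len(xs),xs.mean()+x0,ys.mean()+y0)
red(s,410,450,195,232)
E
```

```text
time_s: 6.35
eef_pos: [0.5543, 0.3411, 0.1459]
eef_rot: [-0.003, 0.708, 0.706, -0.003]
wrist_force: [0.1, 0.0, 1.1]
opening: 0.55
grasp_force: 0.0
(array([0.00080764, 0.00267135, 0.06092509]), array([-0.00842701, -0.00112098, -0.00254087]))
216 427.56481481481484 216.47222222222223
```

View pics/k.png

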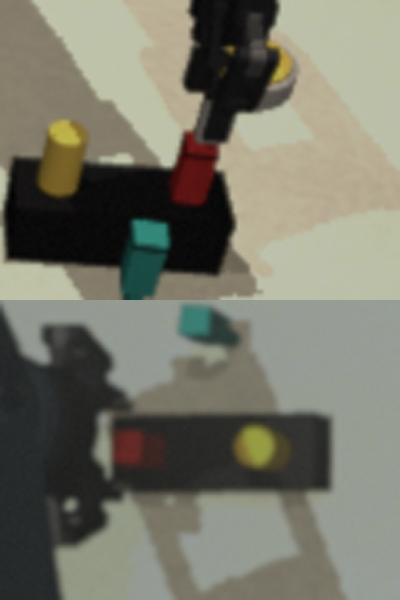

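The fingers (scene crop ~215,120) stand above the red handle (195,170), and in the top crop they straddle it. I'll lower, close, and lift slightly to check.

```bash
python3 -m jog '[0.001,0.003,0.02,-0.008,0,0,0.45, 0.001,0.003,0.045,-0.008,0,0,0.45, 0.001,0.003,0.061,-0.008,0,0,0.45, 0.001,0.003,0.061,-0.008,0,0,0.45, 0.001,0.003,0.061,-0.008,0,0,0.9, 0.001,0.003,0.061,-0.008,0,0,1, 0.001,0.003,0.061,-0.008,0,0,1, 0.001,0.003,0.061,-0.008,0,0,1, 0.001,0.003,0.061,-0.008,0,0,1]'
```

```text
time_s: 7.58
eef_pos: [0.5573, 0.3439, 0.0866]
eef_rot: [-0.0, 0.707, 0.707, 0.001]
wrist_force: [-0.6, -0.1, 5.9]
opening: 0.249
grasp_force: 59.6
```

```bash
python3 -m jog '[0,0,-0.03,0,0,0,1, 0,0,-0.06,0,0,0,1, 0,0,-0.12,0,0,0,1, 0,0,-0.16,0,0,0,1, 0,0,-0.16,0,0,0,1,0,0,-0.16,0,0,0,1]'
python3 - <<'E'
from h import *
s=camera('scene');t=camera('top')
p,r,o=pose();tip=p+r.apply([0,0,.0806]);u=proj(s,[tip])[0];print(u,tip)
u0,v0=int(u[0])-60,int(u[1])-75
a=s['frame'][v0:v0+105,u0:u0+120,::-1]
b=t['frame'][165:245,285:365,::-1] # flange? 
b=t['frame'][198:236,328:368,::-1]
cv2.imwrite('pics/l.png',np.hstack([cv2.resize(a,(480,420),interpolation=cv2.INTER_CUBIC),cv2.convertScaleAbs(cv2.resize(b,(320,420),interpolation=cv2.INTER_CUBIC),alpha=1.3)]))
E
```

```text
time_s: 8.32
eef_pos: [0.5557, 0.3431, 0.2439]
eef_rot: [-0.001, 0.707, 0.707, -0.0]
wrist_force: [-0.9, 0.0, -2.8]
opening: 0.246
grasp_force: 59.3
[436.47505167 185.69794539] [0.55503605 0.34295805 0.16215753]
```

View pics/l.png

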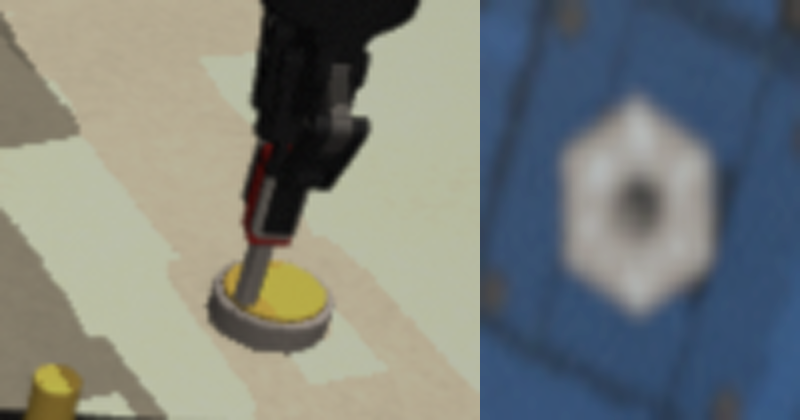

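Run:
```python
from h import *
t=camera('top')
Rf=R.from_euler('z',-.38)*R.from_euler('y',-np.pi/6);C=np.array([.5854,-.1478,.105])
n=Rf.apply([0,0,1])
V=[(637,95),(715,150),(715,262),(640,318),(563,262),(560,155)]
L=[]
for x,y in V:
    o,d=ray(t,328+(x-480)/8-.5,198+y/11.05-.5);k=np.dot(C+.002*n-o,n)/np.dot(d,n);L.append(Rf.inv().apply(o+k*d-C))
L=np.array(L);c=L.mean(0);a=np.degrees(np.arctan2(*(L-c)[:,1::-1].T));print(c,a,np.linalg.norm(L-c,axis=1))
print('vertex angle mod 60',np.mod(a,60))
```

```text
[0.00113949 0.00418352 0.002     ] [  21.56563777  -37.89911078  -97.31163358 -157.94584042  141.35496946
   84.00576587] [0.02421126 0.02470938 0.02416477 0.0242099  0.02436935 0.02425182]
vertex angle mod 60 [21.56563777 22.10088922 22.68836642 22.05415958 21.35496946 24.00576587]
```

```bash
cat >> h.py <<'E'
Rf=R.from_euler('z',-.38)*R.from_euler('y',-np.pi/6);C=np.array([.5854,-.1478,.105]);N=Rf.apply([0,0,1])
LT=.0806
def target(x,y,h,adeg):
    "tip at face coords (x,y,h); tool y at adeg in face plane"
    a=np.radians(adeg);M=np.c_[Rf.apply([np.sin(a),-np.cos(a),0])*-1,Rf.apply([np.cos(a),np.sin(a),0]),-N]
    return C+Rf.apply([x,y,h+LT]),R.from_matrix(M)
def tipf():
    p,r,o=pose();z=Rf.inv().apply(p+r.apply([0,0,LT])-C);ty=Rf.inv().apply(r.apply([0,1,0]));tz=Rf.inv().apply(r.apply([0,0,1]))
    f=Rf.inv().apply(o['wrist_force']);q=Rf.inv().apply(o['torque'])
    print('tip mm',np.round(z*1e3,1),'ang',round(np.degrees(np.arctan2(ty[1],ty[0])),1),'tz',np.round(tz,3),'F',np.round(f,1),'T',np.round(q,2),'q6',round(o['q'][5],2),'t',round(o['time_s'],2),'g',round(o['grasp_force'],1),round(o['opening'],3))
def sh(*a):
    s,w=goto(*target(*a));print('shift',np.round(s,4).tolist(),'rot',np.round(w,3).tolist())
E
python3 -c "
from h import *
print(np.linalg.det(target(0,.004,.06,-7.7)[1].as_matrix()));sh(0,.004,.04,-7.7);tipf()"
```

```text
1.0
shift [-0.4647, -0.0244, 0.0334] rot [-0.529, -0.064, 0.503]
tip mm [-153.4  444.5  154.6] ang 24.8 tz [-0.503 -0.001 -0.864] F [-0.5 -0.7 -0.7] T [0.01 0.03 0.06] q6 0.37 t 8.47 g 59.3 0.248
```

```bash
python3 -m jog '[-0.23,-0.012,-0.02,-0.26,-0.03,0.25,1, -0.23,-0.012,-0.02,-0.26,-0.03,0.25,1, -0.23,-0.012,-0.02,-0.26,-0.03,0.25,1, -0.23,-0.012,-0.02,-0.26,-0.03,0.25,1, -0.465,-0.024,0.01,-0.529,-0.064,0.503,1, -0.465,-0.024,0.01,-0.529,-0.064,0.503,1, -0.465,-0.024,0.01,-0.529,-0.064,0.503,1, -0.465,-0.024,0.01,-0.529,-0.064,0.503,1, -0.465,-0.024,0.033,-0.529,-0.064,0.503,1,-0.465,-0.024,0.033,-0.529,-0.064,0.503,1,-0.465,-0.024,0.033,-0.529,-0.064,0.503,1]'; python3 -c "
from h import *
tipf();sh(0,.0038,.008,-7.7)
s=camera('scene');t=camera('top')
T=target(0,.0038,.002,-7.7)[0]
P=C+Rf.apply([0,.0038,.002]);p,r,o=pose();tip=p+r.apply([0,0,LT])
a=proj(s,[P,tip]);b=proj(t,[P,tip]);print(a,b)
k=s['frame'][140:220,165:265,::-1];l=t['frame'][175:255,300:400,::-1]
cv2.imwrite('pics/m.png',np.hstack([cv2.resize(x,(400,320),interpolation=cv2.INTER_CUBIC) for x in(k,l)]))"
```

```text
time_s: 9.85
eef_pos: [0.5324, -0.121, 0.2114]
eef_rot: [0.204, 0.834, 0.487, 0.161]
wrist_force: [0.4, -0.6, -1.3]
opening: 0.25
grasp_force: 59.7
tip mm [ 2.1  5.5 41.1] ang -7.8 tz [ 0.002  0.003 -1.   ] F [-0.2 -0.4 -1.4] T [0.03 0.3  0.02] q6 -0.0 t 9.85 g 59.7 0.25
shift [-0.0018, -0.0018, 0.0331] rot [0.002, -0.003, -0.001]
[[217.78363816 199.62474186]
 [221.14252493 183.5953943 ]] [[347.25111916 216.77872895]
 [346.04265126 222.06542903]]
```

View pics/m.png

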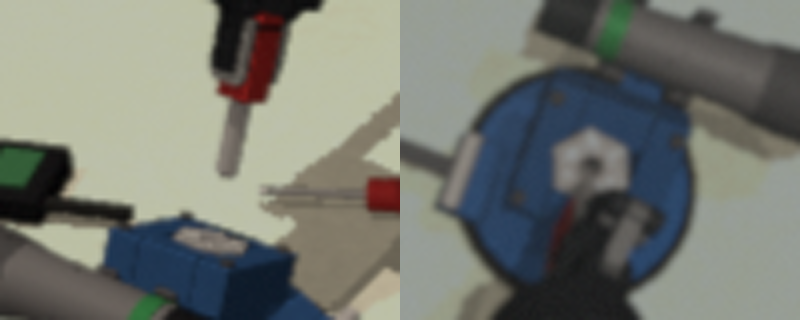

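Scene crop: key tip at (227,175), flange at (211,240). Both match the projections to within 0.6 px. I'll descend to just above the flange.

```bash
python3 -m jog '[-0.002,-0.002,0.02,0,0,0,1, -0.002,-0.002,0.034,0,0,0,1, -0.002,-0.002,0.036,0,0,0,1,-0.002,-0.002,0.036,0,0,0,1]' >/dev/null; python3 -c "
from h import *
tipf();sh(0,.0038,.0,-7.7)"
```

```text
tip mm [0.9 3.8 5.6] ang -7.7 tz [ 0.004  0.003 -1.   ] F [ 0.1  1.  -1. ] T [-0.03  0.39  0.04] q6 -0.01 t 10.45 g 59.7 0.25
shift [0.0001, -0.0006, 0.0056] rot [0.003, -0.003, -0.001]
```

```bash
python3 -m jog '[0,-0.0006,0.003,0,0,0,1, 0,-0.0006,0.006,0,0,0,1, 0,-0.0006,0.009,0,0,0,1,0,-0.0006,0.009,0,0,0,1]' >/dev/null; python3 -c "
from h import *
tipf()"
```

```text
tip mm [-0.4  3.4 -4.1] ang -7.8 tz [ 0.003  0.002 -1.   ] F [-1.5 -0.4 -0.9] T [ 0.04  0.34 -0.01] q6 -0.02 t 10.95 g 59.7 0.255
```

```bash
python3 -m jog '[0,0,0.003,0,0,0,1, 0,0,0.006,0,0,0,1, 0,0,0.009,0,0,0,1,0,0,0.009,0,0,0,1]' >/dev/null; python3 -c "
from h import *
tipf()"
```

```text
tip mm [ -0.3   3.4 -13.2] ang -7.8 tz [ 0.003  0.002 -1.   ] F [-1.9 -0.1 -1.2] T [-0.04  0.57  0.01] q6 -0.02 t 11.45 g 59.7 0.249
```

```bash
python3 -m jog '[0,0,0.0015,0,0,0,1, 0,0,0.003,0,0,0,1, 0,0,0.004,0,0,0,1]' >/dev/null; python3 -c "
from h import *
tipf()"
```

```text
tip mm [  0.1   3.7 -15.4] ang -7.7 tz [ 0.002  0.003 -1.   ] F [-11.2  -2.6  44.2] T [-0.43  2.54  0.01] q6 -0.02 t 11.82 g 65.5 0.247
```

```bash
python3 -m jog '[0,0,-0.0015,0,0,0,1, 0,0,-0.0015,0,0,0.15,1, 0,0,-0.0015,0,0,0.3,1, 0,0,-0.0015,0,0,0.45,1, 0,0,-0.0015,0,0,0.6,1]' >/dev/null; python3 -c "
from h import *
tipf()"
```

```text
tip mm [ -1.2   3.8 -14.9] ang -42.4 tz [ 0.001  0.003 -1.   ] F [-5.9  1.1 14.9] T [0.12 1.54 0.22] q6 0.59 t 12.45 g 61.7 0.251
```

```bash
python3 -m jog '[0,0,-0.0005,0,0,0.15,1, 0,0,-0.0005,0,0,0.3,1, 0,0,-0.0005,0,0,0.45,1, 0,0,-0.0005,0,0,0.6,1, 0,0,-0.0005,0,0,0.75,1, 0,0,-0.0005,0,0,0.9,1, 0,0,-0.0005,0,0,0.95,1,0,0,-0.0005,0,0,0.95,1]' >/dev/null; python3 -c "
from h import *
tipf()"
```

```text
tip mm [ -1.7   4.6 -14.8] ang -96.6 tz [ 0.     0.004 -1.   ] F [-3.7  5.   6.3] T [1.04 1.16 0.07] q6 1.53 t 13.45 g 60.7 0.249
```

```bash
python3 -m jog '[0,0,0,0,0,0,0.3, 0,0,0,0,0,0,0.3, 0,0,0,0,0,0,0.3, 0,0,0,0,0,0,0.3,0,0,0,0,0,0,0.3]'; python3 -c "
from h import *
tipf();sh(0,.0038,-.0125,-7.7)"
```

```text
time_s: 14.08
eef_pos: [0.5558, -0.1326, 0.1617]
eef_rot: [0.033, 0.936, -0.236, 0.258]
wrist_force: [0.1, 0.3, -0.1]
opening: 0.702
grasp_force: 0.0
tip mm [ -0.1   3.3 -14.9] ang -96.6 tz [ 0.003  0.002 -1.   ] F [-0.1  0.3 -0.1] T [-0.06  0.25  0.01] q6 1.53 t 14.07 g 0.0 0.702
shift [0.0003, -0.0007, -0.0024] rot [0.0, -0.004, -1.552]
```

```bash
python3 -m jog '[0,0,-0.001,0,0,-0.18,0.3, 0,0,-0.001,0,0,-0.36,0.3, 0,0,-0.001,0,0,-0.54,0.3, 0,0,-0.001,0,0,-0.72,0.3, 0,0,-0.001,0,0,-0.9,0.3, 0,0,-0.001,0,0,-1.08,0.3, 0,0,-0.001,0,0,-1.26,0.3, 0,0,-0.001,0,0,-1.44,0.3, 0,0,-0.001,0,0,-1.571,0.3, 0,0,-0.001,0,0,-1.571,0.3, 0,0,-0.001,0,0,-1.571,1, 0,0,-0.001,0,0,-1.571,1, 0,0,-0.001,0,0,-1.571,1, 0,0,-0.001,0,0,-1.571,1, 0,0,-0.001,0,0,-1.571,1, 0,0,-0.001,0,0,-1.571,1]'; python3 -c "
from h import *
tipf()"
```

```text
time_s: 16.08
eef_pos: [0.5551, -0.1321, 0.1625]
eef_rot: [0.206, 0.829, 0.495, 0.159]
wrist_force: [-4.4, 2.2, 5.1]
opening: 0.251
grasp_force: 58.3
tip mm [ -0.5   3.5 -13.8] ang -6.6 tz [ 0.002  0.002 -1.   ] F [-1.6  0.4  6.9] T [-0.07  0.74  0.  ] q6 -0.04 t 16.07 g 58.3 0.251
```

```bash
python3 -m jog '[0,0,0,0,0,0.16,1, 0,0,0,0,0,0.32,1, 0,0,0,0,0,0.48,1, 0,0,0,0,0,0.64,1, 0,0,0,0,0,0.8,1, 0,0,0,0,0,0.96,1, 0,0,0,0,0,1.12,1, 0,0,0,0,0,1.28,1, 0,0,0,0,0,1.4,1, 0,0,0,0,0,1.4,1]' >/dev/null; python3 -c "
from h import *
tipf()"; python3 -m jog '[0,0,0,0,0,0,0.3, 0,0,0,0,0,0,0.3, 0,0,0,0,0,0,0.3, 0,0,0,0,0,0,0.3]'; python3 -c "
from h import *
tipf()"
```

```text
tip mm [ -1.7   4.3 -13.8] ang -86.9 tz [ 0.     0.004 -1.   ] F [-5.5  3.1 10.1] T [ 0.63  1.19 -0.02] q6 1.36 t 17.32 g 58.9 0.251
time_s: 17.82
eef_pos: [0.5554, -0.1325, 0.1626]
eef_rot: [0.055, 0.953, -0.156, 0.254]
wrist_force: [-0.1, 0.4, 0.7]
opening: 0.7
grasp_force: 0.0
tip mm [ -0.    3.3 -13.9] ang -86.8 tz [ 0.003  0.002 -1.   ] F [0.1 0.3 0.7] T [-0.03  0.2   0.04] q6 1.36 t 17.82 g 0.0 0.7
```

```bash
python3 -m jog '[0,0,0,0,0,-0.18,0.3, 0,0,0,0,0,-0.36,0.3, 0,0,0,0,0,-0.54,0.3, 0,0,0,0,0,-0.72,0.3, 0,0,0,0,0,-0.9,0.3, 0,0,0,0,0,-1.08,0.3, 0,0,0,0,0,-1.26,0.3, 0,0,0,0,0,-1.44,0.3, 0,0,0,0,0,-1.571,0.3, 0,0,0,0,0,-1.571,0.3, 0,0,0,0,0,-1.571,1, 0,0,0,0,0,-1.571,1, 0,0,0,0,0,-1.571,1, 0,0,0,0,0,-1.571,1, 0,0,0,0,0,-1.571,1, 0,0,0,0,0,-1.571,1]' >/dev/null; python3 -c "
from h import *
tipf()"; python3 -m jog '[0,0,0,0,0,0.1,1, 0,0,0,0,0,0.2,1,0,0,0,0,0,0.2,1]' > /dev/null; python3 -c "
from h import *
tipf()"; python3 -m jog '[0,0,0,0,0,0.06,1, 0,0,0,0,0,0.12,1,0,0,0,0,0,0.12,1]' > /dev/null; python3 -c "
from h import *
tipf()"
```

```text
tip mm [ -0.4   3.4 -13.8] ang 3.2 tz [ 0.003  0.002 -1.   ] F [-2.  -0.8  8.2] T [-0.08  0.76  0.04] q6 -0.21 t 19.82 g 58.3 0.25
tip mm [ -0.6   3.4 -13.8] ang -8.3 tz [ 0.002  0.002 -1.   ] F [-3.1  0.2  8.7] T [-0.16  0.86  0.11] q6 -0.01 t 20.2 g 58.6 0.249
tip mm [ -0.8   3.5 -13.8] ang -15.2 tz [ 0.002  0.002 -1.   ] F [-4.5 -0.6  8.7] T [-0.14  0.94  0.09] q6 0.11 t 20.57 g 58.7 0.25
```

```bash
for i in 1 2 3; do python3 -m jog '[0,0,0,0,0,0.05,1, 0,0,0,0,0,0.1,1,0,0,0,0,0,0.1,1]' > /dev/null; python3 -c "
from h import *
tipf()"; done
```

```text
tip mm [ -0.9   3.5 -13.8] ang -20.9 tz [ 0.002  0.002 -1.   ] F [-4.  -1.1  9.1] T [-0.15  0.98  0.13] q6 0.21 t 20.95 g 58.7 0.251
tip mm [ -1.    3.5 -13.8] ang -26.6 tz [ 0.001  0.002 -1.   ] F [-4.   0.   9.7] T [-0.14  0.97  0.14] q6 0.31 t 21.32 g 58.8 0.249
tip mm [ -1.1   3.6 -13.8] ang -32.3 tz [ 0.001  0.003 -1.   ] F [-4.2  0.4  9.5] T [-0.09  1.04  0.11] q6 0.41 t 21.7 g 58.8 0.253
```

```bash
for i in 1 2 3; do python3 -m jog '[0,0,0,0,0,0.05,1, 0,0,0,0,0,0.1,1,0,0,0,0,0,0.1,1]' > /dev/null; python3 -c "
from h import *
tipf()"; done
python3 - <<'E'
from h import *
s=camera('scene')
cv2.imwrite('pics/n.png',cv2.resize(s['frame'][130:235,150:290,::-1],(700,525),interpolation=cv2.INTER_CUBIC))
E
```

```text
tip mm [ -1.2   3.6 -13.8] ang -38.1 tz [ 0.001  0.003 -1.   ] F [-4.6  0.2  9.2] T [-0.08  1.11  0.07] q6 0.51 t 22.07 g 58.8 0.245
tip mm [ -1.3   3.7 -13.9] ang -43.8 tz [ 0.001  0.003 -1.   ] F [-4.8  0.4 10.9] T [0.   1.14 0.04] q6 0.61 t 22.45 g 58.8 0.246
tip mm [ -1.4   3.8 -13.9] ang -49.5 tz [ 0.001  0.003 -1.   ] F [-3.9  0.6 10.5] T [ 0.08  1.16 -0.01] q6 0.71 t 22.82 g 58.8 0.256
```

View pics/n.png

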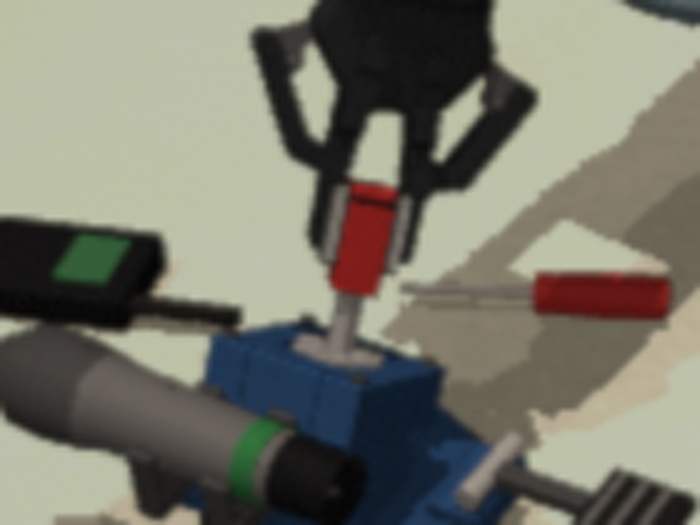

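The key is seated: in the scene crop about 26 mm of shank shows between the handle (370,290) and the flange (340,345). The stop should have come by now, so I'll check the flange angle in a rectified top view.

Run:
```python
from h import *
t=camera('top')
g=np.arange(-30,30,.15)/1000
X,Y=np.meshgrid(g,-g)  # x right, y up : face frame seen from outside
P=C+Rf.apply(np.c_[X.ravel(),Y.ravel()+.0038,np.full(X.size,.002)])
m=proj(t,P).reshape(X.shape+(2,)).astype(np.float32)
im=cv2.remap(t['frame'],m[...,0],m[...,1],cv2.INTER_CUBIC)[:,:,::-1]
cv2.imwrite('pics/o.png',cv2.convertScaleAbs(im,alpha=1.4))
```

```text
(no output)
```

View pics/o.png

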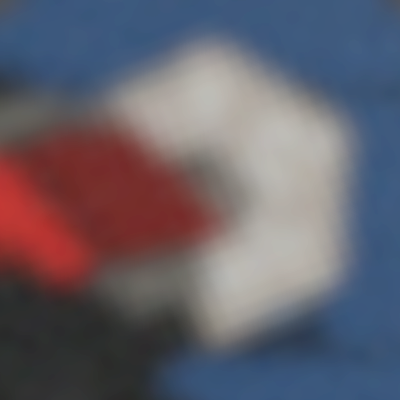

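```bash
cat >> h.py <<'E'
def flange(c=(0.0005,.0038),span=(-50,95)):
    from scipy.optimize import minimize
    t=camera('top');F=t['frame'].astype(np.float32)
    ph=np.radians(np.arange(span[0],span[1],2.));rr=np.arange(10,30,.25)/1e3
    A,B=np.meshgrid(ph,rr,indexing='ij')
    P=C+Rf.apply(np.c_[(c[0]+B*np.cos(A)).ravel(),(c[1]+B*np.sin(A)).ravel(),np.full(A.size,.002)])
    m=proj(t,P).reshape(A.shape+(2,)).astype(np.float32)
    im=cv2.remap(F,m[...,0],m[...,1],cv2.INTER_CUBIC);w=im[...,0]-.6*im[...,2] # grey high, blue low
    th=(w.max()+w.min())/2; r=np.array([rr[np.argmax(x<th)] if (x<th).any() else rr[-1] for x in w])
    def cost(v): 
        k=np.mod(ph-v[0],np.pi/3)-np.pi/6
        X=v[1]*np.cos(np.pi/6)/np.cos(k); px=ph; d=r-X-v[2]*np.cos(ph)-v[3]*np.sin(ph);return np.minimum(np.abs(d),.003).sum()*1e3
    best=min((minimize(cost,[np.radians(a),.0235,0,0],method='Nelder-Mead',options=dict(maxiter=4000,maxfev=4000)) for a in range(0,60,10)),key=lambda z:z.fun)
    print('vertex mod60',round(np.degrees(best.x[0])%60,1),'R',round(best.x[1]*1e3,1),'off',np.round(best.x[2:]*1e3,1),'cost/pt',round(best.fun/len(ph),2),'-> screw deg mod60',round((30-np.degrees(best.x[0]))%60,1))
E
python3 -c "
from h import *
flange();flange();tipf()"; python3 -m jog '[0,0,0,0,0,0.1,1, 0,0,0,0,0,0.2,1,0,0,0,0,0,0.2,1]' > /dev/null; python3 -c "
from h import *
flange();flange();tipf()"
```

```text
vertex mod60 28.4 R 24.3 off [0.8 0.7] cost/pt 0.22 -> screw deg mod60 1.6
vertex mod60 27.3 R 24.1 off [0.9 0.7] cost/pt 0.22 -> screw deg mod60 2.7
tip mm [ -1.4   3.8 -13.9] ang -49.5 tz [ 0.001  0.003 -1.   ] F [-4.6 -0.5 10.9] T [ 0.06  1.16 -0.02] q6 0.71 t 23.02 g 58.8 0.255
vertex mod60 28.2 R 24.1 off [1.  0.7] cost/pt 0.24 -> screw deg mod60 1.8
vertex mod60 28.3 R 24.2 off [0.8 0.7] cost/pt 0.22 -> screw deg mod60 1.7
tip mm [ -1.2   3.9 -13.8] ang -61.0 tz [ 0.001  0.003 -1.   ] F [-4.   1.5  9.6] T [0.25 1.02 0.01] q6 0.91 t 23.5 g 58.8 0.252
```

```bash
for i in 1 2 3; do python3 -m jog '[0,0,0,0,0,0.05,1, 0,0,0,0,0,0.1,1,0,0,0,0,0,0.1,1]' > /dev/null; python3 -c "
from h import *
flange();tipf();print(get_obs()['joint_efforts'][5])"; done
```

```text
vertex mod60 27.8 R 24.2 off [0.9 0.7] cost/pt 0.21 -> screw deg mod60 2.2
tip mm [ -1.3   4.  -13.9] ang -66.7 tz [ 0.001  0.003 -1.   ] F [-3.4  0.9  9.7] T [0.31 1.01 0.05] q6 1.01 t 23.93 g 58.8 0.25
0.0868423911742866
vertex mod60 28.1 R 24.1 off [1.  0.7] cost/pt 0.22 -> screw deg mod60 1.9
tip mm [ -1.5   4.1 -13.9] ang -72.4 tz [ 0.001  0.003 -1.   ] F [-3.5  1.4  9.6] T [ 0.47  1.1  -0.01] q6 1.11 t 24.35 g 58.8 0.252
0.09423010982573032
vertex mod60 28.2 R 24.1 off [1.  0.7] cost/pt 0.22 -> screw deg mod60 1.8
tip mm [ -1.7   4.2 -13.9] ang -78.2 tz [ 0.     0.003 -1.   ] F [-4.5  2.  11.4] T [0.56 1.16 0.05] q6 1.21 t 24.77 g 58.9 0.249
0.11494825361296535
```

Run:
```python
from h import *
s=camera('scene')
p,r,o=pose()
for off in (-.003,0,.003):
    h=np.arange(-4,100,3)/1e3
    ax=r.apply([0,0,-1]);base=p+r.apply([0,0,LT]);z0=Rf.inv().apply(base-C)[2]
    P=base+np.outer(h-z0,ax)+r.apply([0,0,0])+np.array([0,off,0])
    uv=proj(s,P).astype(np.float32)[None]
    c=cv2.remap(s['frame'],uv[...,0],uv[...,1],cv2.INTER_LINEAR)[0]
    print(off,[f"{int(a*1e3)}:{'/'.join(map(str,x))}" for a,x in zip(h,c)][:30])
```

```text
-0.003 ['-4:111/106/102', '-1:131/123/115', '2:122/114/107', '5:118/112/104', '8:118/112/103', '11:118/110/103', '14:118/110/103', '17:116/109/102', '20:114/107/99', '23:110/103/96', '26:100/91/85', '29:100/61/57', '32:133/36/33', '35:139/32/30', '38:140/32/30', '41:140/32/30', '44:140/33/30', '47:140/32/30', '50:140/33/31', '53:140/32/30', '56:141/33/30', '59:141/32/30', '62:142/33/31', '65:141/33/30', '68:140/33/30', '71:118/28/26', '74:84/23/22', '77:132/32/30', '80:149/46/40', '83:160/122/106']
0 ['-4:113/107/101', '-1:130/123/114', '2:118/111/104', '5:112/106/99', '8:113/107/98', '11:116/109/101', '14:112/106/98', '17:105/99/92', '20:99/93/86', '23:97/91/84', '26:94/83/77', '29:112/55/51', '32:136/34/32', '35:140/32/30', '38:139/32/30', '41:140/32/30', '44:140/32/30', '47:140/32/30', '50:140/33/30', '53:140/33/30', '56:141/33/31', '59:141/32/30', '62:140/32/31', '65:140/33/31', '68:138/32/30', '71:111/26/25', '74:97/26/25', '77:145/36/33', '80:143/58/51', '83:166/141/123']
0.003 ['-4:108/103/97', '-1:125/117/109', '2:106/99/93', '5:86/82/77', '8:91/88/82', '11:117/114/103', '14:117/114/103', '17:106/103/93', '20:102/99/90', '23:108/106/96', '26:107/98/89', '29:116/60/55', '32:132/34/31', '35:131/29/27', '38:129/30/28', '41:129/33/30', '44:127/36/33', '47:128/38/35', '50:128/37/35', '53:129/36/34', '56:127/38/35', '59:128/37/35', '62:128/35/33', '65:128/34/32', '68:120/36/33', '71:79/30/27', '74:94/31/28', '77:144/38/35', '80:143/74/65', '83:164/155/135']
```

Run:
```python
from h import *
t=camera('top');s=camera('scene')
g=np.arange(-30,30,.15)/1000
X,Y=np.meshgrid(g,-g)
def rect(h):
    P=C+Rf.apply(np.c_[X.ravel(),Y.ravel()+.0038,np.full(X.size,h)])
    m=proj(t,P).reshape(X.shape+(2,)).astype(np.float32)
    return cv2.remap(t['frame'],m[...,0],m[...,1],cv2.INTER_CUBIC)[:,:,::-1]
im=np.hstack([rect(.002),rect(.031)])
c=cv2.resize(s['frame'][165:205,200:240,::-1],(200,200),interpolation=cv2.INTER_CUBIC)
im=np.vstack([im,np.hstack([c,np.zeros((200,600,3),np.uint8)])])
cv2.imwrite('pics/q.png',cv2.convertScaleAbs(im,alpha=1.4))
```

```text
(no output)
```

View pics/q.png

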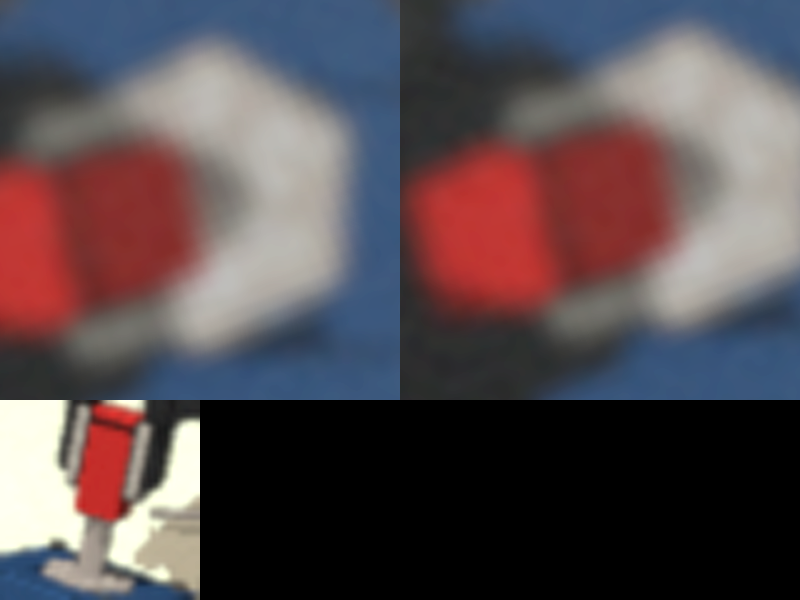

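The handle (dark red, ~-78°) turned with the fingers, but the flange did not follow. I'll run the same fit on the first top picture to compare.

```bash
sed -i "s/def flange(c=(0.0005,.0038),span=(-50,95)):/def flange(c=(0.0005,.0038),span=(-50,95),fr=None):/; s/F=t\['frame'\].astype(np.float32)/F=(t['frame'] if fr is None else fr).astype(np.float32)/" h.py
python3 - <<'E'
from h import *
f=cv2.resize(cv2.imread('pics/top0.png'),(560,420),interpolation=cv2.INTER_AREA)[:,:,::-1].copy()
flange(fr=f);flange(fr=f,span=(-180,180));flange();p,r,o=pose();print(o['q'])
E
```

```text
vertex mod60 21.5 R 23.7 off [1.1 0.9] cost/pt 0.23 -> screw deg mod60 8.5
vertex mod60 21.1 R 24.6 off [0.5 0.3] cost/pt 0.27 -> screw deg mod60 8.9
vertex mod60 27.5 R 24.2 off [0.7 0.7] cost/pt 0.24 -> screw deg mod60 2.5
[-0.46474133  0.01921518  2.08474081  0.09265228  0.51739845  1.20998621]
```

```bash
python3 -m jog '[0,0,0,0,0,0,0.3, 0,0,0,0,0,0,0.3, 0,0,0,0,0,0,0.3, 0,0,0,0,0,0,0.3]'; python3 -c "
from h import *
tipf()
flange()"
python3 -m jog '[0,0,0,0,0,-0.18,0.3, 0,0,0,0,0,-0.36,0.3, 0,0,0,0,0,-0.54,0.3, 0,0,0,0,0,-0.72,0.3, 0,0,0,0,0,-0.9,0.3, 0,0,0,0,0,-1.08,0.3, 0,0,0,0,0,-1.26,0.3, 0,0,0,0,0,-1.44,0.3, 0,0,0,0,0,-1.571,0.3, 0,0,0,0,0,-1.571,0.3, 0,0,0,0,0,-1.571,1, 0,0,0,0,0,-1.571,1, 0,0,0,0,0,-1.571,1, 0,0,0,0,0,-1.571,1, 0,0,0,0,0,-1.571,1, 0,0,0,0,0,-1.571,1]' >/dev/null; python3 -c "
from h import *
tipf();flange()"; for i in 1 2 3 4 5 6 7 8; do python3 -m jog '[0,0,0.0002,0,0,0.06,1]' > /dev/null; python3 -c "
from h import *
tipf();print(get_obs()['joint_efforts'][5])"; done;  python3 -c "
from h import *
flange()"
```

```text
time_s: 25.58
eef_pos: [0.5554, -0.1324, 0.1626]
eef_rot: [0.074, 0.962, -0.083, 0.249]
wrist_force: [-0.5, -0.0, 1.3]
opening: 0.701
grasp_force: 0.0
tip mm [ -0.1   3.3 -14. ] ang -78.2 tz [ 0.003  0.002 -1.   ] F [ 0.2 -0.2  1.4] T [0.03 0.22 0.01] q6 1.21 t 25.57 g 0.0 0.701
vertex mod60 27.8 R 24.1 off [0.9 0.8] cost/pt 0.23 -> screw deg mod60 2.2
tip mm [ -0.3   3.4 -13.8] ang 11.8 tz [ 0.003  0.002 -1.   ] F [-0.7 -0.9  6.4] T [-0.18  0.61  0.04] q6 -0.36 t 27.62 g 58.4 0.25
vertex mod60 29.2 R 23.2 off [1.8 1.4] cost/pt 1.24 -> screw deg mod60 0.8
tip mm [ -0.3   3.4 -13.9] ang 8.4 tz [ 0.003  0.002 -1.   ] F [-2.5 -0.9 10.2] T [-0.15  0.92  0.15] q6 -0.3 t 27.8 g 59.4 0.255
-0.7389684207737446
tip mm [ -0.4   3.5 -14. ] ang 4.9 tz [ 0.002  0.002 -1.   ] F [-3.9 -1.  15.3] T [-0.26  1.09  0.22] q6 -0.24 t 27.93 g 60.0 0.248
-0.44429948553442955
tip mm [ -0.4   3.5 -14. ] ang 1.5 tz [ 0.002  0.002 -1.   ] F [-4.1 -1.3 17.9] T [-0.27  1.39  0.16] q6 -0.18 t 28.05 g 60.4 0.252
-0.4109460487961769
tip mm [ -0.5   3.5 -14.1] ang -1.9 tz [ 0.002  0.002 -1.   ] F [-6.4 -2.4 20.7] T [-0.39  1.41  0.16] q6 -0.12 t 28.18 g 60.8 0.247
-0.40936287492513657
tip mm [ -0.6   3.5 -14.2] ang -5.4 tz [ 0.002  0.002 -1.   ] F [-7.3 -2.4 24.6] T [-0.37  1.64  0.19] q6 -0.06 t 28.3 g 61.2 0.253
-0.42659617960453033
tip mm [ -0.6   3.5 -14.2] ang -8.8 tz [ 0.002  0.002 -1.   ] F [-7.  -1.4 26.8] T [-0.41  1.84  0.2 ] q6 0.0 t 28.43 g 61.6 0.25
-0.4549863003194332
tip mm [ -0.7   3.6 -14.3] ang -12.2 tz [ 0.002  0.002 -1.   ] F [-8.7 -1.8 30.1] T [-0.46  1.93  0.17] q6 0.06 t 28.55 g 61.9 0.25
-0.49153005704283714
tip mm [ -0.7   3.6 -14.4] ang -15.7 tz [ 0.001  0.002 -1.   ] F [-9.3 -3.2 33.6] T [-0.4   2.07  0.14] q6 0.12 t 28.68 g 62.2 0.254
-0.5237464047968388
vertex mod60 28.3 R 23.8 off [1.2 0.9] cost/pt 0.22 -> screw deg mod60 1.7
```

```bash
python3 -m jog '[0,0,-0.001,0,0,-0.15,1, 0,0,-0.001,0,0,-0.3,1, 0,0,-0.001,0,0,-0.45,1, 0,0,-0.001,0,0,-0.6,1, 0,0,-0.001,0,0,-0.6,1]' >/dev/null; python3 -c "
from h import *
tipf();flange();flange()"
```

```text
tip mm [ -0.    3.5 -14.1] ang 18.8 tz [ 0.003  0.002 -1.   ] F [-3.6 -0.6 13.3] T [-0.18  0.92 -0.02] q6 -0.48 t 29.35 g 59.6 0.247
vertex mod60 57.1 R 23.6 off [1.8 0.5] cost/pt 1.67 -> screw deg mod60 32.9
vertex mod60 56.7 R 23.9 off [1.6 0.3] cost/pt 1.63 -> screw deg mod60 33.3
```

```bash
for i in 1 2 3 4 5; do python3 -m jog '[0,0,0,0,0,0.05,1,0,0,0,0,0,0.1,1]' >/dev/null; python3 -c "
from h import *
tipf();flange()"; done;  python3 -m jog '[0,0,0,0,0,0.1,1,0,0,0,0,0,0.2,1,0,0,0,0,0,0.2,1]' >/dev/null; python3 -c "
from h import *
tipf();flange()"
```

```text
tip mm [ -0.2   3.5 -14.1] ang 12.9 tz [ 0.003  0.002 -1.   ] F [-2.5 -1.3 14.4] T [-0.22  1.06  0.04] q6 -0.38 t 29.7 g 59.9 0.253
vertex mod60 59.2 R 21.7 off [3.1 1.5] cost/pt 1.65 -> screw deg mod60 30.8
tip mm [ -0.2   3.5 -14. ] ang 7.2 tz [ 0.003  0.002 -1.   ] F [-3.9 -1.  14.6] T [-0.19  1.1   0.04] q6 -0.28 t 30.0 g 59.9 0.248
vertex mod60 56.9 R 22.4 off [2.1 1.9] cost/pt 0.93 -> screw deg mod60 33.1
tip mm [ -0.2   3.6 -14. ] ang 1.5 tz [ 0.003  0.002 -1.   ] F [-3.6 -0.6 14.4] T [-0.18  0.99  0.03] q6 -0.18 t 30.3 g 59.9 0.25
vertex mod60 57.8 R 24.1 off [1.2 0.6] cost/pt 1.18 -> screw deg mod60 32.2
tip mm [ -0.2   3.6 -14. ] ang -4.3 tz [ 0.003  0.003 -1.   ] F [-4.  -0.7 14.5] T [-0.1   1.1   0.08] q6 -0.08 t 30.6 g 59.9 0.254
vertex mod60 58.6 R 23.1 off [1.7 1.4] cost/pt 0.74 -> screw deg mod60 31.4
tip mm [ -0.5   3.6 -14.1] ang -10.0 tz [ 0.002  0.003 -1.   ] F [-5.5 -0.9 16.2] T [-0.13  1.18  0.08] q6 0.02 t 30.9 g 59.9 0.251
vertex mod60 58.6 R 23.6 off [1.3 1. ] cost/pt 0.38 -> screw deg mod60 31.4
tip mm [ -0.9   3.6 -14.1] ang -21.4 tz [ 0.001  0.002 -1.   ] F [-6.1 -1.4 17.1] T [-0.26  1.39 -0.01] q6 0.22 t 31.32 g 60.2 0.254
vertex mod60 57.1 R 24.4 off [0.6 0.3] cost/pt 0.25 -> screw deg mod60 32.9
```

```bash
for i in 1 2 3 4; do python3 -m jog '[0,0,0,0,0,0.06,1,0,0,0,0,0,0.12,1]' >/dev/null; python3 -c "
from h import *
tipf();flange()"; done
```

```text
tip mm [ -1.1   3.6 -14.1] ang -28.3 tz [ 0.001  0.003 -1.   ] F [-5.7 -0.5 18.1] T [-0.18  1.38  0.16] q6 0.34 t 31.62 g 60.3 0.25
vertex mod60 49.0 R 24.4 off [0.6 0.5] cost/pt 0.23 -> screw deg mod60 41.0
tip mm [ -1.2   3.7 -14.1] ang -35.2 tz [ 0.001  0.003 -1.   ] F [-4.7 -0.5 17.7] T [-0.09  1.46  0.14] q6 0.46 t 31.93 g 60.3 0.246
vertex mod60 42.7 R 24.7 off [0.3 0.3] cost/pt 0.24 -> screw deg mod60 47.3
tip mm [ -1.3   3.8 -14.1] ang -42.1 tz [ 0.001  0.003 -1.   ] F [-5.4 -0.7 18.7] T [-0.09  1.55  0.13] q6 0.58 t 32.23 g 60.3 0.248
vertex mod60 36.9 R 24.6 off [0.6 0.4] cost/pt 0.19 -> screw deg mod60 53.1
tip mm [ -1.4   3.8 -14.1] ang -48.9 tz [ 0.001  0.003 -1.   ] F [-7.1  0.2 18.3] T [0.03 1.58 0.13] q6 0.7 t 32.52 g 60.3 0.251
vertex mod60 29.6 R 24.3 off [0.7 0.5] cost/pt 0.22 -> screw deg mod60 0.4
```

```bash
for i in 1 2 3 4 5; do python3 -m jog '[0,0,0,0,0,0.04,1,0,0,0,0,0,0.04,1]' >/dev/null; python3 -c "
from h import *
tipf();flange()"; done
```

```text
tip mm [ -1.5   3.9 -14.1] ang -51.1 tz [ 0.001  0.003 -1.   ] F [-6.6  0.5 19. ] T [0.04 1.54 0.06] q6 0.74 t 32.83 g 60.5 0.251
vertex mod60 28.5 R 24.3 off [0.7 0.7] cost/pt 0.22 -> screw deg mod60 1.5
tip mm [ -1.5   3.9 -14.1] ang -53.4 tz [ 0.     0.003 -1.   ] F [-6.6  0.5 18.3] T [0.07 1.52 0.16] q6 0.78 t 33.12 g 60.5 0.251
vertex mod60 28.5 R 24.3 off [0.7 0.7] cost/pt 0.22 -> screw deg mod60 1.5
tip mm [ -1.5   4.  -14.1] ang -55.7 tz [ 0.001  0.003 -1.   ] F [-6.2 -0.3 19.8] T [0.06 1.57 0.22] q6 0.82 t 33.42 g 60.5 0.25
vertex mod60 27.7 R 24.2 off [0.9 0.7] cost/pt 0.23 -> screw deg mod60 2.3
tip mm [ -1.5   4.  -14.1] ang -58.0 tz [ 0.     0.003 -1.   ] F [-6.  -0.3 18.4] T [0.1  1.57 0.17] q6 0.86 t 33.73 g 60.5 0.249
vertex mod60 28.4 R 24.2 off [0.9 0.7] cost/pt 0.23 -> screw deg mod60 1.6
tip mm [ -1.5   4.  -14.1] ang -60.3 tz [ 0.     0.003 -1.   ] F [-5.3  0.3 18.6] T [0.19 1.5  0.16] q6 0.9 t 34.02 g 60.5 0.253
vertex mod60 27.8 R 24.2 off [0.9 0.7] cost/pt 0.21 -> screw deg mod60 2.2
```

```bash
python3 -m jog '[0,0,-0.001,0,0,0,0.3, 0,0,-0.001,0,0,0,0.3, 0,0,-0.001,0,0,0,0.3, 0,0,-0.001,0,0,0,0.2, 0,0,-0.03,0,0,0,0.2, 0,0,-0.08,0,0,0,0.2, 0,0,-0.13,0,0,0,0.2,0,0,-0.15,0,0,0,0.2,0,0,-0.15,0,0,0,0.2]'
python3 - <<'E'
from h import *
flange();flange()
s=camera('scene')
def prof(off):
    h=np.arange(-4,90,3)/1e3
    P=np.array([C+Rf.apply([off,.0038,a]) for a in h]);uv=proj(s,P).astype(np.float32)[None]
    c=cv2.remap(s['frame'],uv[...,0],uv[...,1],cv2.INTER_LINEAR)[0].astype(int);print(off,[int(a*1e3) for a,x in zip(h,c) if x[0]>2*x[1]])
for k in(-.004,0,.004):prof(k)
hs=cv2.cvtColor(s['frame'],cv2.COLOR_RGB2HSV)[150:205,205:240];m=((hs[...,0]<9)|(hs[...,0]>171))&(hs[...,1]>120)&(hs[...,2]>40)
ys,xs=np.nonzero(m);print(len(xs),xs.mean()+205,ys.mean()+150,'expected centre',proj(s,[C+Rf.apply([0,.0038,.056])])[0])
print([(np.round(d['xyz'],3).tolist(),round(d['confidence'],2)) for d in spot_in(s,'pedal_pad')][:1])
E
```

```text
time_s: 35.2
eef_pos: [0.486, -0.105, 0.2938]
eef_rot: [0.113, 0.963, 0.067, 0.237]
wrist_force: [0.6, -0.1, -0.2]
opening: 0.799
grasp_force: 0.0
vertex mod60 28.5 R 24.3 off [0.7 0.7] cost/pt 0.23 -> screw deg mod60 1.5
vertex mod60 28.7 R 24.3 off [0.7 0.7] cost/pt 0.22 -> screw deg mod60 1.3
-0.004 [29, 32, 35, 38, 41, 44, 47, 50, 53, 56, 59, 62, 65, 68, 71, 74, 77, 80]
0 [32, 35, 38, 41, 44, 47, 50, 53, 56, 59, 62, 65, 68, 71, 74, 77, 80]
0.004 [32, 35, 38, 41, 44, 47, 50, 53, 56, 59, 62, 65, 68, 71, 74, 77, 80]
194 221.90721649484536 177.10309278350516 expected centre [222.38884892 177.24423155]
[([0.615, -0.013, 0.044], 0.64)]
```

```bash
python3 -c "
from bench import *
print(hand_in())"
```

```text
the job is handed in; nothing more can be done
None
```

I handed the job in at about 35 s: pedal pressed to its stop and back up, screw tight on its stop (about 3.17 rad, read from the flange in the top camera), and the key released and standing home in the socket. When I turned past the stop the key slipped in the socket, so I turned the screw back about 30° and re-tightened it to the same stop. No verdict came back.

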